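# Feed a weld specimen through the light flap of a bench viewer

### The job

Load the weld specimen into the bench viewer: with your fingertips push it along the infeed deck, in under the red hanging light flap and on over the sill until all of it has dropped onto the chamber floor, then draw your fingers back out so that the flap swings fully shut behind it. Only push the specimen, gently: do not squeeze it or lift it, and leave the gauge, marker, magnet and nozzle where they lie.

Things in the scene. Friction and masses are not known exactly. Their poses are not given: they have to be found in the camera images.
- viewer: bench viewer for weld specimens, grey with a black-trimmed viewing head, fixed to the bench. Origin on the bench (z = 0) under the closed flap; its x axis points level into the mouth (the push direction), y to the left of that, z up. All offsets below are in this frame. Viewing head with two eyepieces: x 29 to 116 mm, up to z 212 mm, 92 mm wide, a knob on its left side to y +59 mm
- deck (a point): point on top of the infeed deck at x -60, y 0, z 16 mm. The deck is a level steel sheet from x -135 to +4 mm, 128 mm wide. Two guide rails of white slippery plastic on it, 13 mm high: straight at y +-36.5 mm from the mouth back to x -22 mm, then flaring to y +-57 mm at x -75 mm
- mouth (a point): middle of the mouth at x -7 mm, 26 mm above the deck. The mouth is 74 mm wide between two side cheeks (81 mm high, running inward from x -7 mm) and 52 mm high, from the deck to the hinge pin. Above it a roof with an amber window, z 75 to 81 mm, from x -7 to +46 mm
- sill (a point): middle of the sill, the edge where the deck ends, at x 4, y 0, z 16 mm. Behind it the chamber floor lies 11 mm lower (z 5 mm) and runs to the back wall at x 100 mm
- flap (a joint): angle of the light flap in rad: 0 shut (hanging), grows as it swings inward, at most 1.45. It weighs 70 g and falls shut by itself; nothing latches it
- flap_edge (a point): middle of the lower edge of the flap; shut, it hangs 4 mm above the deck, x +2.5 mm in the viewer's frame. The flap is a red plate 71 mm wide, 51 mm from hinge axis to lower edge, 4 mm thick with a black rubber lip
- flap_hinge (a point): middle of the flap's hinge pin (5 mm thick), 55 mm above the deck, x -2 mm in the viewer's frame
- specimen: steel weld specimen to be loaded, 56 mm long (its x) x 54 mm wide (its y) x 14 mm thick with a weld bead across its middle, about 0.33 kg (0.7 to 1.4 times that), loose, lying on the infeed deck with its long axis along the push direction to within about 0.3 rad. Origin at the centre of its underside, z up
- gauge: stainless weld gauge, 30 x 100 x 12 mm (long along its y), loose on the bench; origin at the centre of its underside
- marker: paint marker, white with a red cap, 17 x 138 x 18 mm (long along its y), loose on the bench; origin at the centre of its underside
- magnet: red triangular welding magnet, 75 x 75 x 14 mm, loose on the bench; origin at the centre of its underside
- nozzle: copper-coloured gas nozzle, a tube 24 mm across and 50 mm high, standing loose on the bench; origin at the centre of its underside

How it is judged (in metres and radians):
On the way, in this order (a step that is already met when the one before it is completed fails the run):
1. the specimen has been pushed under the flap and holds it open (value of joint flap above 0.25 rad and x of specimen in the frame of viewer above -0.026 m), for 0.1 s.
2. the whole specimen is past the sill and has dropped onto the chamber floor (x of specimen in the frame of viewer above 0.03 m and z of specimen in the frame of viewer below 0.008 m), for 0.1 s.
At the end, for the whole second after the job is handed in: the specimen lies flat (within 0.06 rad) and at rest on the chamber floor, wholly behind the sill, and the flap hangs shut (under 0.06 rad) (all of step 2 and x of specimen in the frame of viewer below 0.075 m and z of specimen in the frame of viewer above 0.002 m and angle between specimen's own z axis and vertical below 0.06 rad and linear speed of specimen below 0.02 m/s and value of joint flap below 0.06 rad); the robot touches nothing.
It fails at once if the specimen is lifted more than 15 mm off the deck (z of specimen in the frame of viewer above 0.03 m).
It fails at once if the fingers press on the specimen with more than 25 N (squeezed or rammed) (contact force between the fingers and specimen above 25 N).
It fails at once if the gauge, marker, magnet or nozzle are moved more than 15 mm (distance of any of gauge, marker, magnet, nozzle from where it was at the start of the episode above 0.015 m).
It also fails if it takes over 42 s, if anything falls off the work surface, if the arm or the gripper's body presses on something with over 40 N, if the wrist force passes 120 N, or if a joint passes its speed limit or range.

### The arm

A 6-joint arm with a two-finger parallel gripper is mounted at the origin on the work surface; the furniture and walls round the work are solid. World frame = base frame: x ahead of the robot, y to its left, z up, the work surface at z = 0. Lengths are in mm, angles in rad, forces in N, time in s.
With the tool pointing down it reaches from about 275 to 750 mm from the base axis. Payload 10.2 kg.
Tool frame: the origin (TCP) lies midway between the tips of the shut fingers; the grasp point (between the pads) lies 19 mm behind it; z points along the fingers, y is the line along which they close (so a half turn about z gives the same grasp; the last joint's range is limited). The gripper opens to 85 mm and grips with 20 to 120 N. Pads are 22 mm wide; open, the fingers measure 114 mm over their backs; the gripper's body (76 mm by 85 mm) begins 54 mm behind the grasp point. The pads swing forward as they close: fully open they stand 13 mm farther back than shut.
Start: joints at [0.898, 0.313, 1.498, -0, 1.331, -0.223], TCP at [228.275, 472.781, 208.594] pointing down, gripper open.
Joint ranges: [-2.94, 2.94], [-0.97, 2.17], [0.19, 2.56], [-1.23, 4.37], [0.02, 3.11], [-2.88, 2.88]. Speed limits (rad/s): [2.39, 2.39, 3.01, 3.14, 3.14, 3.14].

### API

Orientations are given as a unit quaternion [w, x, y, z].
In Python, from rig import sense, capture, finish_job, find_in, place_of gives the robot as it stands. The module is installed in compiled form; this text tells all that it offers.
- The arm moves only by the shell command python3 -m jog 'ROWS' [FORCE]. ROWS is JSON, a list of rows, each an object of numbers: "tx", "ty", "tz": the shift along the tool's x, y, z in mm; "ax", "ay", "az": the turn, a rotation vector about the tool's x, y, z in rad; "jaw": the closure, from -1 (fully open) to 1 (shut), so that 0 is half open. In form: [{"tx": .., "ty": .., "tz": .., "ax": .., "ay": .., "az": .., "jaw": ..}, ...]. A call has 1 to 5 rows; each row shifts and turns the commanded pose from where the row before left it, along the tool's axes as they then stand; what a row does not reach is not made up. A row lasts 1/8 s, in which the tool goes at most 62.5 mm and 10.7 degrees, less where a joint would pass 70% of its speed; a pose out of reach is approached as far as the arm can. A call with a gripper value outside its range is refused whole. The fingers move at their own pace and stop on an object; FORCE is the grip in N (left out, the last holds). Time passes only in rows, so rows that do not move let the fingers close. It gives the time, the measured TCP pose, the force, the opening and the grip force at its end, in the units of the state.
- sense(): the state, without advancing time (a new reading comes with each control period).
- capture(name): name is "scene" or "top" or "wrist"; returns a dict with "color" (384x512x3 uint8, red, green, blue), "depth" (384x512 float32, mm along the optical axis (not along the pixel's ray), 0 where there is no reading), "fx", "fy", "cx", "cy" (pixels), "camera_from_world" (4x4, takes a point from world to camera coordinates); the wrist camera has in their place "mount" (4x4, takes a point from camera to tool coordinates, whose origin is the TCP and whose axes are the flange's). Camera axes: x right, y up, looking along -z (the intrinsics and any distortion apply to the point x, -y, -z); pixel columns grow to the right and rows downward; lengths in mm; the calibration is good to about 2 mm. A picture is of the moment at which its call begins: read the wrist's pose just before it.
- finish_job(): hands the job in; it is judged then, once.
Trained networks look in the newest picture that a camera, given by its name, has taken for a name from the list of things; names that differ only in an ending like _2 or _b are one class to them, and where a whole thing is asked for, a point or a joint stands for the part that bears it (a point fixed in the world has none). Each returns a list of dicts, best first, with "conf" (0 to 1); they miss things now and then, are a little off and sometimes report something else, mostly with a low value. They report only what shows in the picture. A call takes as long as a camera call.
- find_in(query, camera): "centre" ([column, row] in pixels, amid what is visible of it).
- place_of(query, camera): "centre" ([column, row] in pixels: a listed point, or the origin of a listed thing).
The state is a dict: "time_s": time; "joints": joint angles; "dq": joint speeds; "tau": joint torques, N m; "eef_pos": TCP position; "ee_rot": TCP orientation; "force": force on the tool from outside, world axes, zero at the start; "wrist_torque": the same for the moment, N m; "grip_width": opening from 0.0 (shut) to 1.0 (fully open); "grip_force": force on a finger pad.
Only numpy, scipy, OpenCV 4.12 (cv2) and the standard library are available. Lean on these libraries where they do the work, as an engineer would, in place of code of your own. Each camera call takes 0.05 s, during which the arm holds its last target. There are 200 camera calls.

## Working session

There is one attempt and no reset: what is moved stays moved. The work goes in short steps, Python scripts to look and compute and a shell command to move; the robot and the scene stay as the last step left them, time stands still between calls to the robot, and variables do not carry over. Pictures are saved under pics/ and viewed, at most 10 in all, crops included, and the job is handed in when it is done.

```bash
mkdir -p pics; cat > h.py <<'E'
import numpy as np, cv2
from rig import sense, capture, finish_job, find_in, place_of
from scipy.spatial.transform import Rotation as R
def cam(name):
    s=sense(); c=capture(name)
    if 'camera_from_world' in c: c['wfc']=np.linalg.inv(np.array(c['camera_from_world']))
    else:
        T=np.eye(4); q=s['ee_rot']; T[:3,:3]=R.from_quat([q[1],q[2],q[3],q[0]]).as_matrix(); T[:3,3]=s['eef_pos']
        c['wfc']=T@np.array(c['mount'])
    return c
def save(c,n): cv2.imwrite('pics/'+n,c['color'][:,:,::-1])
def ray(c,u,v):
    d=np.array([(u-c['cx'])/c['fx'],-(v-c['cy'])/c['fy'],-1.]); return c['wfc'][:3,3],c['wfc'][:3,:3]@d
def at_z(c,u,v,z):
    o,d=ray(c,u,v); return o+d*(z-o[2])/d[2]
def at_d(c,u,v):
    o,d=ray(c,u,v); r=c['depth'][int(v)-1:int(v)+2,int(u)-1:int(u)+2]; return o+d*np.median(r[r>0]) if (r>0).any() else None
E
python3 - <<'E'
from h import *
np.set_printoptions(precision=1,suppress=True)
print(sense())
for n in ('scene','top'):
    c=cam(n); save(c,n+'0.png'); print(n,c.keys(),c['wfc'][:3,3])
    for q,z in (('deck',16),('mouth',42),('sill',16),('flap_edge',20),('flap_hinge',71),('specimen',16),('viewer',0),('gauge',0),('marker',0),('magnet',0),('nozzle',0)):
        for r in place_of(q,n)[:1]: print(q,r['conf'],r['centre'],at_z(c,*r['centre'],z),at_d(c,*r['centre']))
E
```

```text
{'time_s': 0.0, 'joints': array([ 0.9,  0.3,  1.5, -0. ,  1.3, -0.2]), 'dq': array([-0.,  0.,  0.,  0.,  0.,  0.]), 'tau': array([ -0. , -41.2, -26. ,  -0. ,   0. ,  -0. ]), 'eef_pos': array([228.1, 472.5, 208. ]), 'ee_rot': array([-0. ,  0.2,  1. , -0. ]), 'force': array([ 0.1, -0.2,  0.7]), 'wrist_torque': array([-0.,  0., -0.]), 'grip_force': 0.0, 'grip_width': 1.005351377362798}
scene dict_keys(['color', 'depth', 'fx', 'fy', 'cx', 'cy', 'camera_from_world', 'wfc']) [426.2 336.8 816.2]
deck 0.96 [256.9, 270.3] [492.1  79.8  16. ] [491.9  80.4  17.8]
mouth 0.67 [246.6, 242.5] [518.1  39.5  42. ] [520.   33.3  25.9]
flap_edge 0.54 [246.4, 244.7] [520.3  35.5  20. ] [520.7  34.   16.1]
flap_hinge 0.9 [243.3, 235.5] [523.   38.6  71. ] [522.   41.9  79.2]
specimen 0.78 [266.4, 288.5] [469.1 110.2  16. ] [468.4 113.7  28.2]
viewer 0.81 [249.7, 245.7] [516.   28.8   0. ] [514.4  34.2  14.3]
gauge 0.73 [169.4, 255.8] [662.7  75.4   0. ] [660.   78.4   9.5]
marker 0.88 [260.4, 160.8] [ 530.1 -163.3    0. ] [ 528.3 -154.7   14.2]
magnet 0.74 [330.5, 146.9] [ 387.9 -223.4    0. ] [ 388.5 -215.3   11.9]
nozzle 0.49 [303.1, 132.9] [ 450.8 -249.8    0. ] [ 450.4 -238.8   15.4]
top dict_keys(['color', 'depth', 'fx', 'fy', 'cx', 'cy', 'camera_from_world', 'wfc']) [393.1 -61.7 911.1]
deck 0.84 [176.9, 201.3] [494.9  90.2  16. ] [494.8  90.1  16.4]
sill 0.67 [203.2, 190.8] [515.8  37.   16. ] [507.   30.   79.7]
flap_hinge 0.59 [198.3, 184.4] [520.7  40.3  71. ] [519.2  39.2  80.7]
specimen 0.58 [166.9, 215.5] [466.3 110.   16. ] [465.1 107.4  29.7]
viewer 0.7 [202.8, 183.9] [532.4  39.6   0. ] [520.4  30.9  78.4]
gauge 0.67 [184.5, 126.0] [656.5  78.8   0. ] [653.  77.  12.]
marker 0.38 [184.1, 126.5] [655.4  79.7   0. ] [652.   77.8  11.9]
magnet 0.9 [328.8, 253.6] [ 386.5 -216.9    0. ] [ 386.6 -214.6   13.4]
nozzle 0.54 [196.7, 185.4] [529.4  52.3   0. ] [527.1  50.3  15.8]
```

```bash
python3 - <<'E'
import cv2
a=cv2.imread('pics/scene0.png')[110:350,130:390]; b=cv2.imread('pics/top0.png')[90:290,90:350]
cv2.imwrite('pics/s1.png',cv2.resize(a,None,fx=3,fy=2.5,interpolation=2) if 0 else cv2.resize(a,(650,600)))
cv2.imwrite('pics/t1.png',cv2.resize(b,(780,600)))
E
```

```text
(no output)
```

View pics/s1.png

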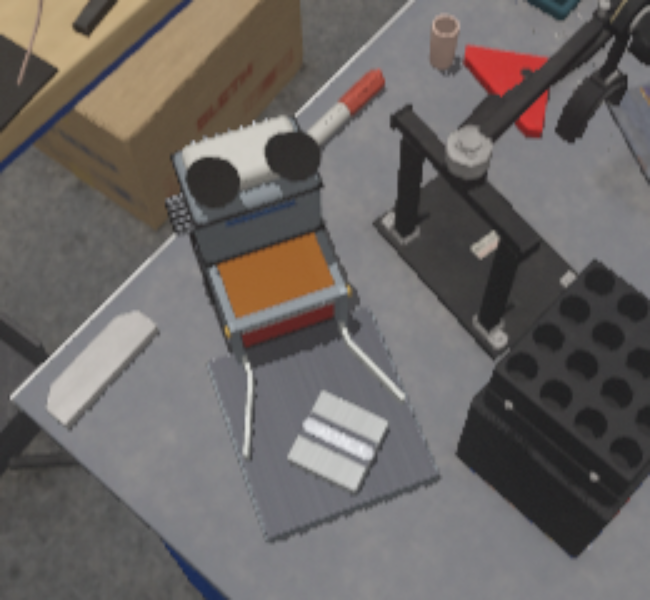

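View pics/t1.png

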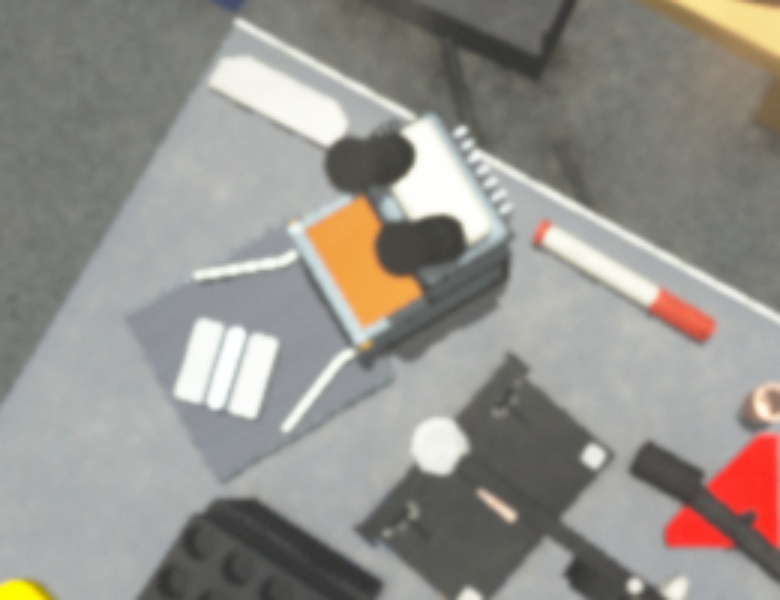

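```bash
cat > m.py <<'E'
from h import *
np.set_printoptions(precision=1,suppress=True)
def cloud(c):
    v,u=np.mgrid[0:384,0:512]; d=c['depth']
    P=np.stack([(u-c['cx'])/c['fx']*d,-(v-c['cy'])/c['fy']*d,-d],-1)
    return P@c['wfc'][:3,:3].T+c['wfc'][:3,3]
def rect(P): 
    r=cv2.minAreaRect(P[:,:2].astype(np.float32)); return r
def spec(c,near,rad=55,zt=30):
    # bright grey pixels, projected onto top plane
    hsv=cv2.cvtColor(c['color'],cv2.COLOR_RGB2HSV); W=cloud(c)
    m=(hsv[...,2]>135)&(hsv[...,1]<50)&(np.hypot(W[...,0]-near[0],W[...,1]-near[1])<rad)&(W[...,2]>21)&(W[...,2]<45)
    m=cv2.morphologyEx(m.astype(np.uint8),cv2.MORPH_CLOSE,np.ones((5,5)))
    n,l,st,ce=cv2.connectedComponentsWithStats(m); k=1+np.argmax(st[1:,4]); v,u=np.where(l==k)
    P=np.array([at_z(c,a,b,zt) for a,b in zip(u,v)]); return rect(P),len(P)
E
python3 - <<'E'
from m import *
for n in ('scene','top'):
    c=cam(n); W=cloud(c)
    print(n,'spec',spec(c,(467,110)))
    hsv=cv2.cvtColor(c['color'],cv2.COLOR_RGB2HSV)
    near=np.hypot(W[...,0]-530,W[...,1]-20)<80
    m=near&(hsv[...,1]>150)&(hsv[...,0]>8)&(hsv[...,0]<22)&(hsv[...,2]>100)
    m=cv2.morphologyEx(m.astype(np.uint8),cv2.MORPH_OPEN,np.ones((3,3)))>0
    print(' amber',m.sum(),np.median(W[m],0),rect(W[m]))
    m=np.hypot(W[...,0]-480,W[...,1]-95)<120
    m&=(abs(W[...,2]-16)<4)&(c['color'].max(-1)<110)
    m=cv2.morphologyEx(m.astype(np.uint8),cv2.MORPH_OPEN,np.ones((5,5)))
    k,l,st,ce=cv2.connectedComponentsWithStats(m); j=1+np.argmax(st[1:,4]); m=l==j
    r=rect(W[m]); print(' deck',m.sum(),np.median(W[m],0),r,cv2.boxPoints(r))
E
```

```text
scene spec (((472.3589782714844, 109.47457885742188), (54.914371490478516, 54.11484146118164), 73.40213012695312), 912)
 amber 896 [534.7  11.9  78.5] ((534.2657470703125, 12.41269302368164), (72.96759033203125, 43.19343566894531), 30.173765182495117)
 deck 111 [505.3  31.4  14.7] ((504.5738220214844, 31.213327407836914), (32.581809997558594, 16.267812728881836), 37.78151321411133) [[486.7  27.7]
 [496.7  14.8]
 [522.4  34.8]
 [512.5  47.6]]
top spec (((471.0049133300781, 110.78309631347656), (57.187095642089844, 53.82634353637695), 73.89856719970703), 778)
 amber 695 [531.3  17.2  79.5] ((530.7364501953125, 12.973152160644531), (78.52686309814453, 40.96541213989258), 30.682605743408203)Traceback (most recent call last):
  File "<stdin>", line 13, in <module>
    return _wrapfunc(a, 'argmax', axis=axis, out=out, **kwds)
    return bound(*args, **kwds)
ValueError: attempt to get argmax of an empty sequence
```

```bash
cat > t.py <<'E'
from m import *
import sys
E
python3 - <<'E'
from m import *
p=np.array([.506,-.8625,0]); p/=np.linalg.norm(p); l=np.array([-p[1],p[0],0])
for n,L in (('top',[((132.3,196),-135,64),((165,250),-135,-64),((221,216),4,-64)]),('scene',[((238,326),-135,-64 if 0 else 64),((306,300),-135,-64),((213.2,255.2),4,64)])):
    c=cam(n)
    for uv,x,y in L:
        P=at_z(c,*uv,16)
        # corner at (x,y)
        o=P-x*p-y*l; print(n,x,y,P,'origin est',o, 'fwd/lat',o@p,o@l)
    W=cloud(c)
    # heights across lateral section: print z profile through x=+20 using approx origin
    o=np.array([520.5,35,0]); V=np.stack([(W-o)@p,(W-o)@l,W[...,2]],-1)
    m=(V[...,2]>74)&(V[...,2]<87)&(abs(V[...,0]-12)<25)&(abs(V[...,1])<70)
    a=V[m]; print('roof x',np.percentile(a[:,0],[1,99]),'y',np.percentile(a[:,1],[1,99]),'z',np.median(a[:,2]))
    r=spec(c,(471,110))[0]; b=cv2.boxPoints(r)-o[:2]; print('spec corners V',np.c_[b@p[:2],b@l[:2]])
q=sense()['ee_rot']; R0=R.from_quat([q[1],q[2],q[3],q[0]]); print(R0.as_matrix())
for e in (25,30,35):
  for s in (1,-1):
    e_=np.radians(e); z=np.cos(e_)*p-np.sin(e_)*np.array([0,0,1]); y=s*l; Rt=R.from_matrix(np.c_[np.cross(y,z),y,z])
    print(e,s,(R0.inv()*Rt).as_rotvec())
E
```

```text
top -135 64 [506.7 180.9  16. ] origin est [519.8  32.   16. ] fwd/lat 235.38877888167937 464.52187713159594
top -135 -64 [397.3 112.7  16. ] origin est [520.8  28.7  16. ] fwd/lat 238.78692456234876 463.7106864503754
top 4 -64 [464.1   0.9  16. ] origin est [517.3  36.7  16. ] fwd/lat 230.09371088163667 464.7083151652912
roof x [-7.6 36.2] y [-42.3  44.2] z 79.74838117784986
spec corners V [[ -90.4  -43.5]
 [ -51.3   -6.4]
 [ -90.6   34.9]
 [-129.6   -2.1]]
scene -135 64 [506.  183.9  16. ] origin est [519.1  35.1  16. ] fwd/lat 232.42257197345117 465.5264106234258
scene -135 -64 [396.3 118.5  16. ] origin est [519.8  34.4  16. ] fwd/lat 233.34564595071308 465.78871732769767
scene 4 64 [577.7  65.2  16. ] origin est [520.5  36.3  16. ] fwd/lat 232.10269651075356 467.2846657327748
roof x [-5.9 36.4] y [-42.1  44.4] z 78.70971452615271
spec corners V [[ -89.7  -42.4]
 [ -50.1   -5.5]
 [ -87.5   34.7]
 [-127.1   -2.2]]
[[-0.9  0.4 -0. ]
 [ 0.4  0.9 -0. ]
 [ 0.  -0.  -1. ]]
25 1 [ 0.3 -1.1  0.5]
25 -1 [ 1.4  0.4 -2.2]
30 1 [ 0.3 -1.   0.5]
30 -1 [ 1.3  0.4 -2.3]
35 1 [ 0.3 -0.9  0.5]
35 -1 [ 1.2  0.4 -2.3]
```

```bash
cat >> h.py <<'E'
p=np.array([.506,-.8625,0]); p/=np.linalg.norm(p); l=np.array([-p[1],p[0],0]); O=np.array([520.5,35.5,0])
M=np.c_[p,l,[0,0,1]]
def state():
    s=sense(); q=s['ee_rot']; Rc=R.from_quat([q[1],q[2],q[3],q[0]]); return s,Rc,M.T@(s['eef_pos']-O)
def goto(x,y,z,e=None):
    """tool-frame shift and turn to viewer pose"""
    s,Rc,v=state()
    d=O+M@np.array([x,y,z])-s['eef_pos']; t=Rc.inv().apply(d); out=[v,s['force'],s['time_s'],'shift',t]
    if e is not None:
        e=np.radians(e); zz=np.cos(e)*p-np.sin(e)*np.array([0,0,1]); Rt=R.from_matrix(np.c_[np.cross(l,zz),l,zz])
        rv=(Rc.inv()*Rt).as_rotvec(); out+=['turn',np.round(rv,4)]
    print(*out)
E
python3 - <<'E'
from m import *
c=cam('scene'); W=cloud(c)
for xx in range(-420,-130,40):
    row=[]
    for yy in range(-160,161,40):
        V=(W-O)@M; m=(abs(V[...,0]-xx)<20)&(abs(V[...,1]-yy)<20); row.append(int(np.percentile(V[m][:,2],98)) if m.sum()>5 else -99)
    print(xx,row)
goto(-165,-28,150)
goto(-165,-28,150,30)
E
```

```text
-420 [-99, -99, -99, -99, -99, -99, -99, -99, -99]
-380 [-99, -99, -99, -99, -99, -99, -99, -99, -99]
-340 [239, 182, -99, -99, -99, -99, -99, -99, -99]
-300 [182, 178, 31, -99, -99, -99, 816, -99, -99]
-260 [1, 29, 31, 28, 1, 0, -99, -99, -99]
-220 [181, 181, 0, 1, 1, 1, 0, -99, -99]
-180 [183, 183, 1, 1, 1, 1, 1, -99, -99]
-140 [183, 183, 181, 16, 27, 16, 13, 1, -99]
[-525.   -30.8  208.6] [ 0.3 -0.2 -0.2] 1.45 shift [-300.6 -198.1   58.6]
[-525.   -30.8  208.6] [ 0.3 -0.2 -0.2] 1.45 shift [-300.6 -198.1   58.6] turn [ 0.3 -1.   0.5]
```

View pics/scene0.png

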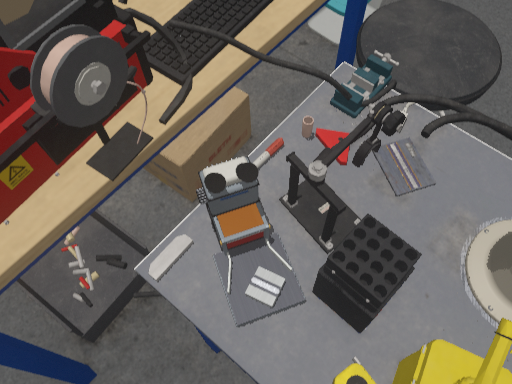

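```bash
python3 - <<'E'
from m import *
for n in('scene','top'):
    c=cam(n); V=(cloud(c)-O)@M
    m=(V[...,2]>60)&(V[...,2]<230)&(V[...,0]>-420)&(V[...,0]<60)&(V[...,1]>-400)&(V[...,1]<-50)
    a=V[m]
    for lo in range(60,230,30):
        b=a[(a[:,2]>=lo)&(a[:,2]<lo+30)]
        if len(b)>10: print(n,lo,len(b),np.percentile(b[:,0],[1,99]),np.percentile(b[:,1],[1,99]))
    b=a[(a[:,2]>170)&(a[:,2]<190)&(a[:,0]<-90)]; r=rect(b); print(r, cv2.boxPoints(r))
s,Rc,v=state(); e=np.radians(30)
for k in(30,40,45): goto(-165,0,200,k)
np.set_printoptions(precision=4); 
for e in (30,40,45):
    e=np.radians(e); zz=np.cos(e)*p-np.sin(e)*np.array([0,0,1]); Rt=R.from_matrix(np.c_[np.cross(l,zz),l,zz]); rv=(Rc.inv()*Rt).as_rotvec(); print(rv)
# split: yaw first then pitch about y
x0=Rc.as_matrix()
Ry=R.from_matrix(np.c_[np.cross(l,[0,0,-1]),l,[0,0,-1]]); print('yaw',(Rc.inv()*Ry).as_rotvec())
E
```

```text
scene 60 696 [-313.1   57.8] [-399.7  -83.9]
scene 90 1040 [-313.9   56.8] [-229.1  -84. ]
scene 120 1223 [-291.9   56.2] [-273.   -90.5]
scene 150 4121 [-349.    54.3] [-257.7  -94.1]
scene 180 4309 [-355.    49.2] [-254.   -99.3]
scene 210 754 [-340.6   57.7] [-287.4 -124.9]
((-231.05206298828125, -175.62960815429688), (283.4819030761719, 120.9380874633789), 12.353997230529785) [[-382.4 -146.9]
 [-356.6 -265. ]
 [ -79.7 -204.4]
 [-105.5  -86.2]]
top 60 499 [-334.6  -34.1] [-224.7  -88.9]
top 90 686 [-334.3  -74. ] [-225.2  -85.3]
top 120 1312 [-324.8   39.7] [-229.6  -91.1]
top 150 2628 [-351.8   54.7] [-252.3  -98.6]
top 180 4045 [-366.7   18.4] [-213.3  -99.1]
top 210 654 [-354.9   57.1] [-289.1 -123.6]
((-233.70591735839844, -168.47003173828125), (287.4389953613281, 123.59617614746094), 8.236732482910156) [[-384.8 -127.9]
 [-367.1 -250.2]
 [ -82.6 -209. ]
 [-100.3  -86.7]]
[-525.   -30.8  208.6] [ 0.1 -0.3 -0.3] 1.55 shift [-316.2 -174.9    8.6] turn [ 0.3 -1.   0.5]
[-525.   -30.8  208.6] [ 0.1 -0.3 -0.3] 1.55 shift [-316.2 -174.9    8.6] turn [ 0.3 -0.8  0.6]
[-525.   -30.8  208.6] [ 0.1 -0.3 -0.3] 1.55 shift [-316.2 -174.9    8.6] turn [ 0.2 -0.8  0.6]
[ 0.3088 -1.0154  0.5349]
[ 0.2574 -0.8465  0.5521]
[ 0.2317 -0.7619  0.5594]
yaw [-0.      0.      0.5904]
```

```bash
python3 -c "
from h import *
np.set_printoptions(precision=1,suppress=True)
goto(-175,-22,250)"
python3 -m jog '[{"tz":-42,"jaw":1},{"tx":-50,"ty":-33},{"tx":-50,"ty":-33},{"tx":-50,"ty":-33},{"tx":-50,"ty":-33}]' 20
```

```text
[-525.   -30.8  208.6] [ 0.1 -0.3 -0.3] 1.55 shift [-295.7 -187.6  -41.4]schema error: expected keys tx, ty, tz, ax, ay, az, jaw
```

```bash
python3 -m jog '[{"tx":0,"ty":0,"tz":-42,"ax":0,"ay":0,"az":0,"jaw":1},{"tx":-50,"ty":-32,"tz":0,"ax":0,"ay":0,"az":0,"jaw":1},{"tx":-50,"ty":-32,"tz":0,"ax":0,"ay":0,"az":0,"jaw":1},{"tx":-50,"ty":-32,"tz":0,"ax":0,"ay":0,"az":0,"jaw":1},{"tx":-50,"ty":-32,"tz":0,"ax":0,"ay":0,"az":0,"jaw":1}]' 20
python3 -m jog '[{"tx":-48,"ty":-30,"tz":0,"ax":0,"ay":0,"az":0,"jaw":1},{"tx":-48,"ty":-30,"tz":0,"ax":0,"ay":0,"az":0,"jaw":1},{"tx":0,"ty":0,"tz":0,"ax":0,"ay":0,"az":0.15,"jaw":1},{"tx":0,"ty":0,"tz":0,"ax":0,"ay":0,"az":0.15,"jaw":1},{"tx":0,"ty":0,"tz":0,"ax":0,"ay":0,"az":0.15,"jaw":1}]' 20
python3 -m jog '[{"tx":0,"ty":0,"tz":0,"ax":0,"ay":0,"az":0.14,"jaw":1},{"tx":0,"ty":0,"tz":0,"ax":0,"ay":-0.15,"az":0,"jaw":1},{"tx":0,"ty":0,"tz":0,"ax":0,"ay":-0.15,"az":0,"jaw":1},{"tx":0,"ty":0,"tz":0,"ax":0,"ay":-0.15,"az":0,"jaw":1},{"tx":0,"ty":0,"tz":0,"ax":0,"ay":-0.16,"az":0,"jaw":1}]' 20
python3 - <<'E'
from m import *
goto(-140,-22,60,55); goto(-123,-22,24,55); print(sense()['joints'])
c=cam('scene'); save(c,'s2.png'); print(spec(c,(471,110)))
E
```

```text
time_s: 2.17
eef_pos: [353.4, 268.9, 250.8]
ee_rot: [0.0, 0.223, 0.975, 0.0]
force: [1.3, 0.4, 0.4]
grip_width: -0.001
grip_force: 0.0
time_s: 2.8
eef_pos: [413.2, 174.6, 250.6]
ee_rot: [0.0, 0.437, 0.899, 0.0]
force: [0.0, -0.2, 0.4]
grip_width: 0.005
grip_force: 0.0
time_s: 3.42
eef_pos: [413.3, 175.0, 251.3]
ee_rot: [0.263, 0.474, 0.827, -0.149]
force: [0.6, -0.5, -0.3]
grip_width: -0.004
grip_force: 0.0
[-174.6  -21.8  251.3] [ 0.6 -0.5 -0.3] 3.425 shift [ 82.1  -0.6 176.2] turn [ 0.  0. -0.]
[-174.6  -21.8  251.3] [ 0.6 -0.5 -0.3] 3.425 shift [ 89.   -0.7 215.4] turn [ 0.  0. -0.]
[ 0.5  0.2  1.7 -0.6  1.3  0.2]
(((472.3589782714844, 109.47457885742188), (54.914371490478516, 54.11484146118164), 73.40213012695312), 912)
```

View pics/s2.png

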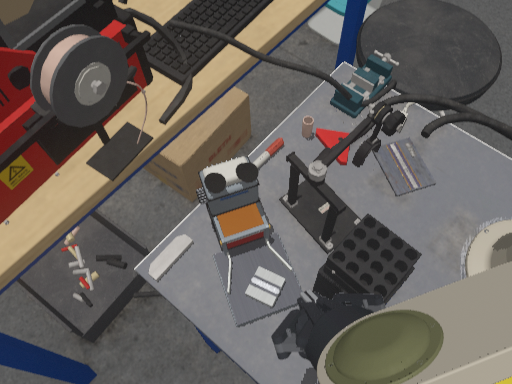

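```bash
python3 - <<'E'
from m import *
for n in('scene','top'):
    c=cam(n); V=(cloud(c)-O)@M
    print(n)
    for xx in range(-360,-40,40):
        row=[]
        for yy in range(-300,41,40):
            m=(abs(V[...,0]-xx)<20)&(abs(V[...,1]-yy)<20)&(V[...,2]>195); row.append((int(np.percentile(V[m][:,2],5)),int(np.percentile(V[m][:,2],95))) if m.sum()>5 else 0)
        print(xx,row)
save(c,'t2.png')
E
```

```text
scene
-360 [0, 0, 0, 0, 0, 0, 0, 0, 0]
-320 [0, 0, 0, 0, 0, (543, 546), (536, 557), (533, 551), (523, 532)]
-280 [0, 0, 0, 0, (508, 512), (500, 537), (488, 535), (477, 533), (393, 525)]
-240 [0, 0, 0, 0, 0, (339, 348), (329, 405), (337, 424), (314, 401)]
-200 [0, 0, 0, 0, 0, 0, (313, 329), (278, 336), (313, 329)]
-160 [0, 0, 0, 0, 0, 0, 0, 0, 0]
-120 [0, 0, 0, 0, 0, 0, 0, 0, 0]
-80 [0, 0, 0, 0, 0, 0, 0, 0, 0]
top
-360 [0, 0, 0, (196, 214), (202, 211), 0, 0, 0, 0]
-320 [0, 0, 0, (200, 212), 0, 0, 0, 0, 0]
-280 [0, 0, 0, 0, 0, 0, (359, 381), 0, 0]
-240 [0, 0, 0, 0, 0, (336, 349), (325, 392), (312, 394), (312, 358)]
-200 [0, 0, 0, 0, 0, 0, (312, 329), (279, 335), (313, 327)]
-160 [0, 0, 0, 0, 0, 0, 0, 0, 0]
-120 [0, 0, 0, 0, 0, 0, 0, 0, 0]
-80 [0, 0, 0, 0, 0, 0, 0, 0, 0]
```

View pics/t2.png

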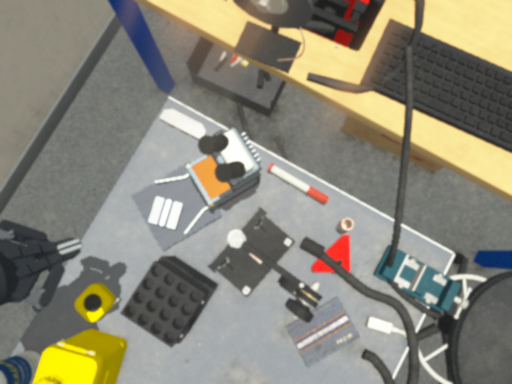

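```bash
python3 -m jog '[{"tx":20,"ty":-0.5,"tz":44,"ax":0,"ay":0,"az":0,"jaw":1},{"tx":20,"ty":-1,"tz":44,"ax":0,"ay":0,"az":0,"jaw":1},{"tx":20,"ty":-1,"tz":44,"ax":0,"ay":0,"az":0,"jaw":1},{"tx":22,"ty":-1.5,"tz":44,"ax":0,"ay":0,"az":0,"jaw":1},{"tx":0,"ty":0,"tz":0,"ax":0,"ay":0,"az":0,"jaw":1}]' 20
python3 - <<'E'
from m import *
goto(-133,-25,24,55)
E
```

```text
time_s: 4.2
eef_pos: [425.9, 142.2, 57.8]
ee_rot: [0.258, 0.475, 0.828, -0.151]
force: [-0.4, -0.1, 0.2]
grip_width: 0.0
grip_force: 0.0
[-139.9  -27.6   57.8] [-0.4 -0.1  0.2] 4.2 shift [13.6  2.8 31.7] turn [-0. -0.  0.]
```

```bash
python3 -m jog '[{"tx":13.5,"ty":2,"tz":31.5,"ax":0,"ay":0,"az":0,"jaw":1},{"tx":0,"ty":6,"tz":0,"ax":0,"ay":0,"az":0,"jaw":1},{"tx":3,"ty":6,"tz":2,"ax":0,"ay":0,"az":0,"jaw":1},{"tx":3,"ty":6,"tz":2,"ax":0,"ay":0,"az":0,"jaw":1},{"tx":0,"ty":6,"tz":0,"ax":0,"ay":0,"az":0,"jaw":1}]' 20
python3 - <<'E'
from m import *
goto(-133,-25,24,55)
for n in('scene','top'):
    c=cam(n); r,k=spec(c,(471,110)); b=cv2.boxPoints(r)-O[:2]; print(r,k,np.c_[b@p[:2],b@l[:2]])
save(c,'t3.png')
E
```

```text
time_s: 4.82
eef_pos: [451.8, 153.7, 19.6]
ee_rot: [0.261, 0.474, 0.828, -0.149]
force: [-0.1, 0.4, 0.7]
grip_width: -0.003
grip_force: 0.0
[-136.8    0.6   19.6] [-0.1  0.4  0.7] 4.825 shift [ -5.6 -25.6  -1.5] turn [ 0. -0.  0.]
((472.3589782714844, 109.47457885742188), (54.914371490478516, 54.11484146118164), 73.40213012695312) 911 [[ -89.2  -42.6]
 [ -49.7   -5.7]
 [ -87.1   34.4]
 [-126.7   -2.5]]
((470.989013671875, 110.81840515136719), (57.16728591918945, 53.826171875), 73.58126068115234) 777 [[ -90.1  -43.9]
 [ -50.8   -7. ]
 [ -90.    34.7]
 [-129.2   -2.2]]
```

```bash
python3 -m jog '[{"tx":-2.5,"ty":0,"tz":-3.5,"ax":0,"ay":0,"az":0,"jaw":1},{"tx":0,"ty":-15,"tz":0,"ax":0,"ay":0,"az":0,"jaw":1},{"tx":0,"ty":-14,"tz":0,"ax":0,"ay":0,"az":0,"jaw":1},{"tx":-7,"ty":0,"tz":5,"ax":0,"ay":0,"az":0,"jaw":1},{"tx":0,"ty":6,"tz":0,"ax":0,"ay":0,"az":0,"jaw":1}]' 20
python3 - <<'E'
from m import *
goto(-122,0,24,55)
E
```

```text
time_s: 5.55
eef_pos: [436.7, 133.8, 23.6]
ee_rot: [0.261, 0.474, 0.828, -0.149]
force: [0.4, -0.0, 0.3]
grip_width: -0.004
grip_force: 0.0
[-127.2  -22.6   23.6] [ 0.4 -0.   0.3] 5.55 shift [-4.5 22.6  2.7] turn [ 0. -0. -0.]
```

```bash
python3 -m jog '[{"tx":0,"ty":6,"tz":0,"ax":0,"ay":0,"az":0,"jaw":1},{"tx":0,"ty":6,"tz":0,"ax":0,"ay":0,"az":0,"jaw":1},{"tx":0,"ty":6,"tz":0,"ax":0,"ay":0,"az":0,"jaw":1},{"tx":0,"ty":6,"tz":0,"ax":0,"ay":0,"az":0,"jaw":1},{"tx":0,"ty":6,"tz":0,"ax":0,"ay":0,"az":0,"jaw":1}]' 20
cat > look.py <<'E'
from m import *
def look(near=(471,110)):
  for n in('scene','top'):
    c=cam(n)
    try:
        r,k=spec(c,near); b=cv2.boxPoints(r)-O[:2]; b=np.c_[b@p[:2],b@l[:2]]
        e=b[1]-b[0]; a=np.degrees(np.arctan2(e[1],e[0]))%90
        print(n,'ctr',b.mean(0),'size',np.array(r[1]),'ang mod90',a,k); print(b.round(0).tolist())
    except Exception as x: print(n,x)
E
python3 - <<'E'
from look import *
goto(-122,0,24,55); look()
E
```

```text
time_s: 6.18
eef_pos: [462.0, 149.5, 23.3]
ee_rot: [0.261, 0.474, 0.828, -0.149]
force: [-0.2, 0.1, -0.2]
grip_width: 0.0
grip_force: 0.0
[-127.9    7.3   23.3] [-0.2  0.1 -0.2] 6.175 shift [-5.3 -7.3  2.8] turn [ 0. -0.  0.]
scene ctr [-88.2  -4.1] size [54.9 54.1] ang mod90 43.00340072661942 910
[[-89.0, -43.0], [-50.0, -6.0], [-87.0, 34.0], [-127.0, -2.0]]
top ctr [-90.   -4.6] size [57.2 53.8] ang mod90 43.577479126218506 777
[[-90.0, -44.0], [-51.0, -7.0], [-90.0, 35.0], [-129.0, -2.0]]
```

```bash
python3 - <<'E'
from m import *
c=cam('wrist'); save(c,'w4.png'); d=cam('top'); e=cam('scene')
a=cv2.imread('pics/w4.png')
x=cv2.resize(d['color'][160:270,100:230,::-1],(390,330)); y=cv2.resize(e['color'][230:340,200:330,::-1],(390,330))
top=np.hstack([x,y]); w=cv2.resize(a,(340,255)); w=cv2.copyMakeBorder(w,0,0,0,440,0)
cv2.imwrite('pics/m4.png',np.vstack([top,w]))
E
```

```text
(no output)
```

View pics/m4.png

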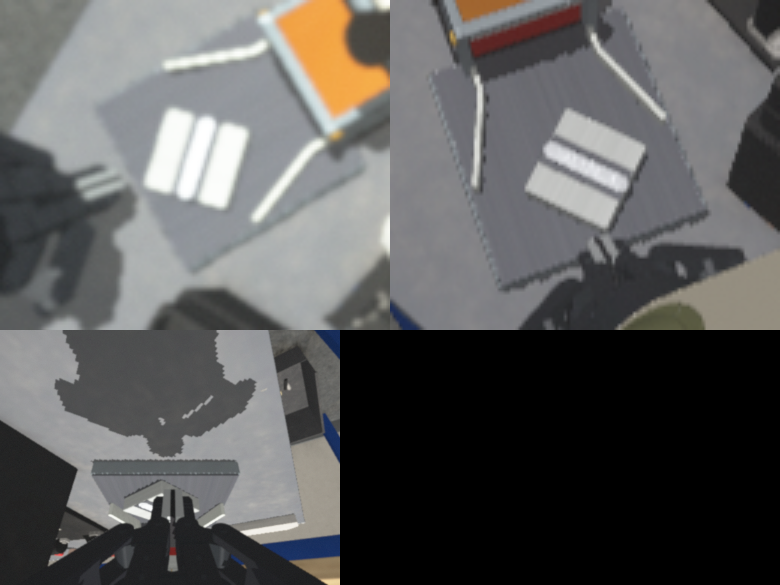

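```bash
python3 - <<'E'
from m import *
for n,uv in (('top',(100+123/3,160+181/3)),('scene',(200+(602-390)/3,230+237/3))):
    c=cam(n); P=at_z(c,*uv,26); print(n,(P-O)@M,P)
    V=(cloud(c)-O)@M; m=(abs(V[...,1]-7)<25)&(V[...,0]>-160)&(V[...,0]<-110)&(V[...,2]>21)
    a=V[m]; i=np.argsort(-a[:,0])[:400:20]; print(a[i][:14])
E
```

```text
top [-139.5    7.4   26. ] [456.3 159.5  26. ]
[[-110.1   -2.8   29.5]
 [-112.5   -3.8   31.1]
 [-115.2    5.2   27.4]
 [-118.3    2.    31.5]
 [-122.8   -9.    29. ]
 [-138.1    2.7   55.4]
 [-141.5    2.2   59.7]
 [-144.1   -2.4   52.4]
 [-146.    16.5   55.2]
 [-148.2   17.3   60.8]
 [-150.     4.2   71.3]
 [-152.     7.6   72.5]
 [-154.     1.9   76.2]
 [-155.5    2.8   76.7]]
scene [-129.8    0.2   26. ] [455.  147.5  26. ]
[[-110.     5.2   28.7]
 [-112.     0.3   29.4]
 [-113.9  -10.2   28.8]
 [-116.1   -5.6   29.3]
 [-119.     1.1   28.7]
 [-123.2    0.8   23. ]
 [-136.6    5.9   53.7]
 [-141.    18.2   54.1]
 [-143.9   12.1   64.1]
 [-146.9    8.    69.7]
 [-149.5    7.2   72.3]
 [-153.    15.5   78.1]
 [-155.9   16.5   85.1]
 [-158.    20.7   79. ]]
```

```bash
python3 -m jog '[{"tx":0,"ty":-17,"tz":0,"ax":0,"ay":0,"az":0,"jaw":1},{"tx":0,"ty":-17,"tz":0,"ax":0,"ay":0,"az":0,"jaw":1},{"tx":-4,"ty":0,"tz":3,"ax":0,"ay":0,"az":0,"jaw":1},{"tx":-4,"ty":0,"tz":3,"ax":0,"ay":0,"az":0,"jaw":1},{"tx":0,"ty":5,"tz":0,"ax":0,"ay":0,"az":0,"jaw":1}]' 20
python3 -m jog '[{"tx":0,"ty":5,"tz":0,"ax":0,"ay":0,"az":0,"jaw":1},{"tx":0,"ty":5,"tz":0,"ax":0,"ay":0,"az":0,"jaw":1},{"tx":0,"ty":5,"tz":0,"ax":0,"ay":0,"az":0,"jaw":1},{"tx":0,"ty":5,"tz":0,"ax":0,"ay":0,"az":0,"jaw":1},{"tx":0,"ty":5,"tz":0,"ax":0,"ay":0,"az":0,"jaw":1}]' 20
python3 - <<'E'
from look import *
goto(-122,0,24,55); look()
E
```

```text
time_s: 7.15
eef_pos: [442.5, 125.8, 23.0]
ee_rot: [0.261, 0.474, 0.828, -0.149]
force: [-0.3, 0.2, 0.7]
grip_width: -0.0
grip_force: 0.0
time_s: 7.78
eef_pos: [463.6, 138.8, 23.0]
ee_rot: [0.261, 0.474, 0.828, -0.149]
force: [-0.1, -0.1, -0.3]
grip_width: -0.002
grip_force: 0.0
[-117.9    3.2   23. ] [-0.1 -0.1 -0.3] 7.775 shift [ 2.8 -3.2 -3.2] turn [ 0. -0.  0.]
scene ctr [-88.2  -4.1] size [54.9 54.1] ang mod90 43.00340072661942 897
[[-89.0, -43.0], [-50.0, -6.0], [-87.0, 34.0], [-127.0, -2.0]]
top ctr [-90.2  -4.8] size [57.2 54.3] ang mod90 43.05531642896967 776
[[-91.0, -44.0], [-51.0, -7.0], [-90.0, 35.0], [-130.0, -2.0]]
```

```bash
python3 - <<'E'
from m import *
d=cam('top'); e=cam('scene'); 
for c in (d,e):
    Pw=sense()['eef_pos']; T=np.linalg.inv(c['wfc']); q=T[:3,:3]@Pw+T[:3,3]; u=c['fx']*q[0]/-q[2]+c['cx']; v=c['fy']*-q[1]/-q[2]+c['cy']; print(u,v)
    im=np.ascontiguousarray(c['color'][:,:,::-1]); c['im']=im; c['uv']=(u,v)
def crop(c,u0,v0):
    im=cv2.resize(c['im'][v0:v0+100,u0:u0+100],(400,400),interpolation=cv2.INTER_CUBIC); cv2.circle(im,(int((c['uv'][0]-u0)*4),int((c['uv'][1]-v0)*4)),5,(0,255,0),1); return im
cv2.imwrite('pics/m5.png',np.hstack([crop(d,110,165),crop(e,215,235)]))
E
```

```text
151.93176492294197 216.8786688341522
266.85962312481263 303.57686587810934
```

View pics/m5.png

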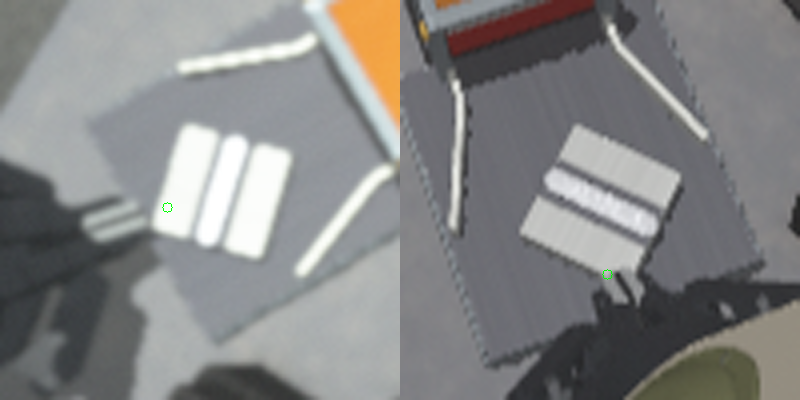

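```bash
python3 - <<'E'
from m import *
def tri(a,b):
    L=[ray(cam(n),*uv) for n,uv in (('top',a),('scene',b))]
    A=0;B=0
    for o,d in L:
        d=d/np.linalg.norm(d); Q=np.eye(3)-np.outer(d,d); A=A+Q; B=B+Q@o
    P=np.linalg.solve(A,B); res=[np.linalg.norm(np.cross(P-o,d/np.linalg.norm(d))) for o,d in L]; print(P,(P-O)@M,res)
tri((147,220.5),(270.5,303.8))
# known check: specimen bead ends? rear corner
tri((110+152/4,165+230/4),(215+237/4,235+268/4))
tri((110+315/4,165+40/4),(215+56/4,235+75/4)) # left rail front
tri((110+182/4,165+68/4),(215+54/4,235+230/4)) # left rail rear (flare)
c=cam('wrist'); print(c['wfc'])
for q in('deck','sill','specimen','mouth','flap_hinge'):
    for r in place_of(q,'wrist')[:1]: print(q,r['conf'],r['centre'],at_d(c,*r['centre']))
E
```

```text
[455.3 143.3  44.1] [-125.9   -1.7   44.1] [np.float64(0.739291265403825), np.float64(0.739291265403933)]
[450.3 140.2  48.7] [-125.8   -7.6   48.7] [np.float64(0.11430379836695966), np.float64(0.1143037983669879)]
[545.9  63.9  34.9] [-11.7  36.3  34.9] [np.float64(0.4736516013441147), np.float64(0.47365160134403717)]
[533.2 132.   26.6] [-76.8  59.8  26.6] [np.float64(0.009700542820464168), np.float64(0.009700542820539096)]
[[  0.9  -0.3  -0.4 379.9]
 [  0.5   0.5   0.7 280.1]
 [  0.   -0.8   0.6 109.4]
 [  0.    0.    0.    1. ]]
specimen 0.71 [249.6, 244.8] [445.1 159.8  41.2]
mouth 0.79 [261.3, 319.5] [449.  163.9  75.3]
flap_hinge 0.88 [257.4, 365.4] [429.6 194.4  96.5]
```

```bash
python3 - <<'E'
from m import *
for n,(u0,v0) in (('scene',(258,294)),('top',(138,210))):
    c=cam(n); V=(cloud(c)-O)@M
    print(n)
    for v in range(v0,v0+22,2): print(v,' '.join('%4d/%3d/%3d'%(V[v,u,0] if c['depth'][v,u]>0 else 0,V[v,u,2] if c['depth'][v,u]>0 else -9,c['color'][v,u].mean()) for u in range(u0,u0+24,2)))
c=cam('wrist'); cv2.imwrite('pics/w6.png',cv2.resize(c['color'][180:384,130:400,::-1],(790,597)))
E
```

```text
scene
294  -97/ 28/194  -99/ 29/194 -100/ 27/193 -101/ 27/192 -102/ 27/190 -104/ 28/194 -105/ 29/172 -106/ 29/127 -107/ 28/116 -108/ 26/125 -108/ 22/ 90 -108/ 16/ 61
296 -101/ 28/192 -102/ 26/195 -103/ 28/192 -105/ 30/191 -106/ 29/192 -107/ 29/195 -108/ 28/194 -110/ 31/196 -111/ 28/174 -112/ 28/120 -109/ 13/ 62 -111/ 15/109
298 -104/ 29/195 -106/ 30/194 -107/ 28/192 -108/ 28/191 -110/ 31/194 -110/ 27/194 -111/ 28/194 -113/ 28/195 -113/ 26/198 -114/ 24/ 95 -113/ 13/107 -114/ 13/109
300 -107/ 27/106 -109/ 29/166 -110/ 27/192 -111/ 29/192 -112/ 28/196 -113/ 27/194 -115/ 28/196 -116/ 27/198 -117/ 27/179 -115/ 14/ 66 -116/ 13/108 -117/ 13/108
302 -107/ 15/110 -110/ 22/104 -113/ 27/104 -114/ 28/167 -115/ 27/195 -117/ 30/171 -118/ 26/150 -125/ 51/153 -120/ 25/ 99 -118/ 14/100 -120/ 14/107 -121/ 13/107
304 -111/ 14/110 -112/ 13/111 -113/ 13/ 95 -116/ 21/103 -124/ 49/151 -126/ 53/125 -128/ 57/ 77 -130/ 60/142 -129/ 49/ 84 -131/ 55/ 54 -123/ 14/ 79 -124/ 15/108
306 -113/ 12/110 -115/ 13/112 -116/ 12/112 -118/ 14/111 -129/ 58/105 -130/ 57/144 -132/ 60/ 78 -134/ 64/124 -136/ 67/144 -135/ 58/ 54 
[... 1729 characters left out ...]
/ 28/241 -118/ 31/248 -114/ 31/242 -111/ 27/196 -108/ 30/252
224 -140/ 68/146 -138/ 60/112 -136/ 54/ 89 -133/ 50/ 78 -138/  0/ 89 -132/ 15/101 -129/ 13/138 -125/ 17/155 -122/ 15/179 -116/ 30/180 -113/ 28/176 -110/ 28/249
226 -142/ 67/ 75 -139/ 62/ 70 -137/ 59/ 72 -134/ 55/ 87 -140/  2/ 99 -134/ 15/126 -131/ 16/147 -128/ 12/146 -124/ 14/145 -121/ 13/142 -117/ 14/141 -114/ 15/180
228 -143/ 68/ 62 -142/ 59/ 68 -150/ -1/ 85 -146/  0/ 98 -142/  1/102 -139/ -2/113 -133/ 14/142 -129/ 15/145 -126/ 14/145 -123/ 14/146 -119/ 14/146 -115/ 16/145
230 -159/ -1/ 82 -155/ -1/ 92 -152/ -1/ 98 -148/ -1/ 99 -145/  0/100 -141/  1/103 -135/ 15/128 -132/ 13/144 -128/ 13/145 -124/ 19/147 -120/ 18/146 -118/ 15/146
```

View pics/w6.png

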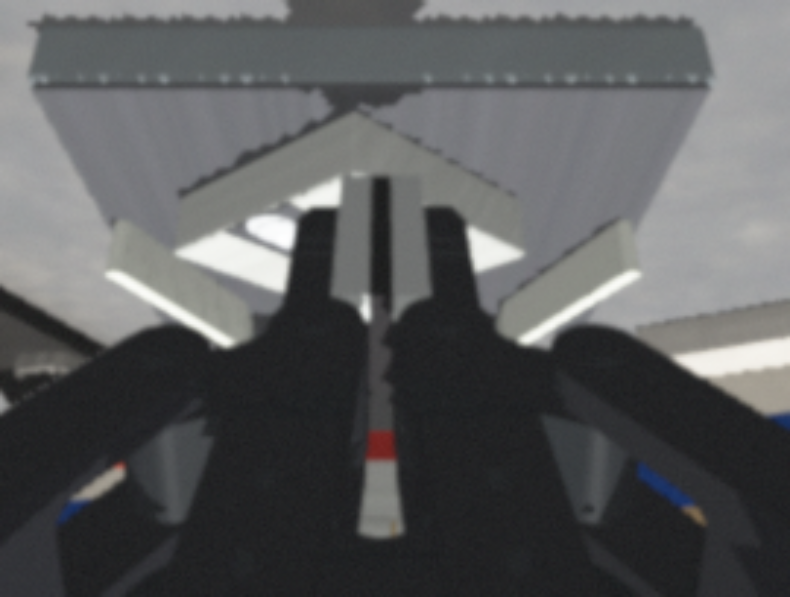

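```bash
python3 -m jog '[{"tx":0,"ty":-15,"tz":0,"ax":0,"ay":0,"az":0,"jaw":1},{"tx":3.3,"ty":-15,"tz":-2.3,"ax":0,"ay":0,"az":0,"jaw":1},{"tx":5.7,"ty":0,"tz":8.2,"ax":0,"ay":0,"az":0,"jaw":1},{"tx":5.2,"ty":0,"tz":7.4,"ax":0,"ay":0,"az":0,"jaw":1},{"tx":0,"ty":0,"tz":0,"ax":0,"ay":0,"az":0,"jaw":1}]' 20
python3 - <<'E'
from look import *
goto(-113,-26,4,55)
c=cam('scene'); V=(cloud(c)-O)@M; m=(abs(V[...,1]+26)<14)&(V[...,0]>-170)&(V[...,0]<-110)&(V[...,2]>18); a=V[m]; i=np.argsort(-a[:,0])[:300:10]; print(a[i])
look()
E
```

```text
time_s: 9.45
eef_pos: [435.4, 126.8, 3.0]
ee_rot: [0.26, 0.474, 0.828, -0.15]
force: [-0.4, -0.6, 0.5]
grip_width: 0.001
grip_force: 0.0
[-121.8  -27.2    3. ] [-0.4 -0.6  0.5] 9.45 shift [-7.8  1.2  4.2] turn [-0. -0.  0.]
[[-110.8  -18.9   26.6]
 [-114.9  -13.6   28. ]
 [-128.9  -28.6   31.4]
 [-131.9  -27.2   37.4]
 [-134.1  -22.6   38.2]
 [-136.1  -30.9   41. ]
 [-137.6  -34.    42.4]
 [-139.   -20.7   38.7]
 [-140.8  -38.2   41.8]
 [-141.9  -30.    50.3]
 [-143.5  -23.9   51.7]
 [-145.7  -22.9   54.6]
 [-147.5  -25.7   57.6]
 [-149.1  -23.1   60.7]
 [-150.2  -24.3   63.3]
 [-151.5  -34.3   67.4]
 [-152.7  -19.7   65.8]
 [-153.9  -35.    68.8]
 [-155.6  -29.3   63.4]
 [-156.7  -12.9   64. ]
 [-159.3  -14.5   86.4]
 [-160.4  -39.9   86.9]
 [-161.4  -32.4   60.7]
 [-162.3  -20.    90.2]
 [-163.4  -17.9   91.2]
 [-165.2  -31.6   77.6]
 [-166.7  -19.8   94.9]
 [-168.1  -32.8   94.7]]
scene ctr [-88.2  -4.1] size [54.9 54.1] ang mod90 43.00340072661942 910
[[-89.0, -43.0], [-50.0, -6.0], [-87.0, 34.0], [-127.0, -2.0]]
top ctr [-89.9  -4.7] size [57.4 53.8] ang mod90 43.57747912621851 779
[[-90.0, -44.0], [-51.0, -7.0], [-90.0, 35.0], [-129.0, -2.0]]
```

```bash
python3 -m jog '[{"tx":-4,"ty":0,"tz":2.8,"ax":0,"ay":0,"az":0,"jaw":1},{"tx":-4,"ty":0,"tz":2.8,"ax":0,"ay":0,"az":0,"jaw":1},{"tx":0,"ty":6,"tz":0,"ax":0,"ay":0,"az":0,"jaw":1},{"tx":0,"ty":6,"tz":0,"ax":0,"ay":0,"az":0,"jaw":1},{"tx":0,"ty":5,"tz":0,"ax":0,"ay":0,"az":0,"jaw":1}]' 20
python3 -m jog '[{"tx":0,"ty":5,"tz":0,"ax":0,"ay":0,"az":0,"jaw":1},{"tx":0,"ty":5,"tz":0,"ax":0,"ay":0,"az":0,"jaw":1},{"tx":0,"ty":5,"tz":0,"ax":0,"ay":0,"az":0,"jaw":1},{"tx":0,"ty":5,"tz":0,"ax":0,"ay":0,"az":0,"jaw":1},{"tx":0,"ty":0,"tz":0,"ax":0,"ay":0,"az":0,"jaw":1}]' 20
python3 - <<'E'
from look import *
goto(-113,-26,4,55); look()
E
```

```text
time_s: 10.22
eef_pos: [455.3, 127.3, 3.9]
ee_rot: [0.261, 0.474, 0.828, -0.149]
force: [-1.9, 0.2, 0.0]
grip_width: 0.002
grip_force: 0.5
time_s: 10.85
eef_pos: [472.7, 137.5, 4.0]
ee_rot: [0.261, 0.474, 0.828, -0.149]
force: [0.8, -0.1, 0.1]
grip_width: 0.004
grip_force: 0.1
[-112.1   10.4    4. ] [ 0.8 -0.1  0.1] 10.85 shift [  0.7 -36.4  -0.5] turn [ 0. -0.  0.]
scene ctr [-90.2   1.2] size [55.1 64.1] ang mod90 18.263212099470564 951
[[-112.0, -35.0], [-51.0, -15.0], [-68.0, 37.0], [-129.0, 17.0]]
top ctr [-94.5   1.2] size [59.8 70.8] ang mod90 14.692913107365841 842
[[-121.0, -37.0], [-53.0, -19.0], [-68.0, 39.0], [-136.0, 21.0]]
```

```bash
python3 -m jog '[{"tx":10,"ty":0,"tz":-7,"ax":0,"ay":0,"az":0,"jaw":0.5},{"tx":8,"ty":-10,"tz":-6,"ax":0,"ay":0,"az":0,"jaw":0.5},{"tx":0,"ty":0,"tz":0,"ax":0,"ay":0,"az":0,"jaw":0.5}]' 20
python3 - <<'E'
from look import *
goto(-112,0,4,55); look()
c=cam('scene'); V=(cloud(c)-O)@M; m=(abs(V[...,1])<40)&(V[...,0]>-170)&(V[...,0]<-125)&(V[...,2]>22)&(c['color'].mean(-1)<170); a=V[m]; i=np.argsort(-a[:,0])[:200:8]; print(a[i])
E
```

```text
time_s: 11.32
eef_pos: [451.2, 151.7, 4.2]
ee_rot: [0.26, 0.473, 0.828, -0.149]
force: [0.1, 0.3, -0.6]
grip_width: 0.251
grip_force: 0.0
[-135.3   -0.9    4.2] [ 0.1  0.3 -0.6] 11.325 shift [-19.    0.9  13.5] turn [ 0. -0.  0.]
scene ctr [-85.4   2.8] size [55.1 54. ] ang mod90 18.263230176171184 911
[[-102.0, -32.0], [-51.0, -15.0], [-68.0, 37.0], [-120.0, 21.0]]
top ctr [-87.5   2.3] size [57.3 54.4] ang mod90 18.16301414643197 779
[[-104.0, -33.0], [-53.0, -16.0], [-71.0, 38.0], [-122.0, 21.0]]
[[-141.1   13.    31.7]
 [-143.5   13.9   35.9]
 [-145.1   10.8   38. ]
 [-146.6  -21.6   31.6]
 [-147.7  -13.6   40.6]
 [-148.8  -11.5   33.6]
 [-149.8  -11.2   30.7]
 [-150.8   16.5   40.7]
 [-151.8   13.3   47.7]
 [-153.   -13.1   48.5]
 [-154.    14.2   51.2]
 [-154.7  -15.9   51.1]
 [-155.5  -13.8   50.7]
 [-156.7  -24.2   47. ]
 [-158.1   21.    49.7]
 [-159.   -17.4   59.5]
 [-160.2   23.5   47.5]
 [-161.4  -11.5   49.4]
 [-162.2   15.5   66.9]
 [-163.3  -11.3   34.7]
 [-163.8   38.5   66.4]
 [-164.5  -13.2   67.3]
 [-165.   -32.2   68.9]
 [-165.5  -33.8   68.6]
 [-165.9   29.    59.8]]
```

```bash
F='x'; python3 -m jog '[{"tx":-13.1,"ty":1.5,"tz":9.2,"ax":0,"ay":0,"az":0,"jaw":0.5},{"tx":-4.9,"ty":0,"tz":3.45,"ax":0,"ay":0,"az":0,"jaw":0.5},{"tx":-4.9,"ty":0,"tz":3.45,"ax":0,"ay":0,"az":0,"jaw":0.5},{"tx":-4.9,"ty":0,"tz":3.45,"ax":0,"ay":0,"az":0,"jaw":0.5},{"tx":-4.9,"ty":0,"tz":3.45,"ax":0,"ay":0,"az":0,"jaw":0.5}]'
python3 -m jog '[{"tx":-4.9,"ty":0,"tz":3.45,"ax":0,"ay":0,"az":0,"jaw":0.5},{"tx":-4.9,"ty":0,"tz":3.45,"ax":0,"ay":0,"az":0,"jaw":0.5},{"tx":-4.9,"ty":0,"tz":3.45,"ax":0,"ay":0,"az":0,"jaw":0.5},{"tx":-4.9,"ty":0,"tz":3.45,"ax":0,"ay":0,"az":0,"jaw":0.5},{"tx":0,"ty":0,"tz":0,"ax":0,"ay":0,"az":0,"jaw":0.5}]'
python3 - <<'E'
from look import *
goto(-112,0,4,55); look((485,85))
E
```

```text
time_s: 12.1
eef_pos: [474.2, 117.3, 4.2]
ee_rot: [0.261, 0.474, 0.828, -0.149]
force: [0.5, 2.7, 1.6]
grip_width: 0.247
grip_force: 1.0
time_s: 12.72
eef_pos: [486.1, 96.4, 4.0]
ee_rot: [0.261, 0.474, 0.828, -0.15]
force: [-0.4, -0.1, 0.2]
grip_width: 0.247
grip_force: 0.0
[-69.9   1.2   4. ] [-0.4 -0.1  0.2] 12.725 shift [ 34.5  -1.2 -24.1] turn [-0. -0. -0.]
scene ctr [-50.1 -17.9] size [78.6 60.3] ang mod90 4.120380698868296 971
[[-77.0, -59.0], [-17.0, -55.0], [-23.0, 23.0], [-83.0, 19.0]]
top ctr [-55.5 -13.8] size [84.5 70.9] ang mod90 8.035331907417255 960
[[-85.0, -61.0], [-14.0, -51.0], [-26.0, 33.0], [-97.0, 23.0]]
```

```bash
cat > look.py <<'E'
from m import *
def look(near=None):
  for n in('scene','top'):
    c=cam(n); V=(cloud(c)-O)@M; x,y,z=V[...,0],V[...,1],V[...,2]
    yr=33+np.clip(-22-x,0,60)*20.5/53
    m=(c['color'].mean(-1)>165)&(abs(y)<yr)&(z>22)&(z<36)&(x<-4)&(x>-130)
    m=cv2.morphologyEx(m.astype(np.uint8),cv2.MORPH_OPEN,np.ones((3,3)))>0
    if m.sum()<30: print(n,'none'); continue
    v,u=np.where(m); P=np.array([at_z(c,a,b,30) for a,b in zip(u,v)]); r=cv2.minAreaRect(((P-O)@M)[:,:2].astype(np.float32)); b=cv2.boxPoints(r)
    e=b[1]-b[0]; print(n,'ctr',b.mean(0),'size',np.array(r[1]),'ang',np.degrees(np.arctan2(e[1],e[0]))%90,m.sum(),b.round(0).tolist())
E
python3 -c "
from look import *
look()"
```

```text
scene ctr [-48.3  -7.5] size [53.2 54.6] ang 0.15603638 645 [[-75.0, 20.0], [-75.0, -35.0], [-22.0, -35.0], [-22.0, 20.0]]
top ctr [-50.5  -7.4] size [56.6 54.2] ang 89.77687 761 [[-78.0, -36.0], [-23.0, -36.0], [-23.0, 21.0], [-77.0, 21.0]]
```

```bash
python3 -m jog '[{"tx":-4.1,"ty":0,"tz":2.87,"ax":0,"ay":0,"az":0,"jaw":0.5},{"tx":-4.1,"ty":1.5,"tz":2.87,"ax":0,"ay":0,"az":0,"jaw":0.5},{"tx":-4.1,"ty":1.5,"tz":2.87,"ax":0,"ay":0,"az":0,"jaw":0.5},{"tx":-4.1,"ty":1.5,"tz":2.87,"ax":0,"ay":0,"az":0,"jaw":0.5}]'
python3 -c "
from look import *
goto(-40,0,4,55); look()"
```

```text
time_s: 13.42
eef_pos: [500.3, 81.6, 4.0]
ee_rot: [0.261, 0.474, 0.828, -0.149]
force: [-1.7, 1.6, 0.1]
grip_width: 0.247
grip_force: 0.9
[-50.    5.9   4. ] [-1.7  1.6  0.1] 13.425 shift [-8.2 -5.9  5.7] turn [ 0. -0.  0.]
scene ctr [-32.7  -3.5] size [54.5 45.5] ang 88.13406 523 [[-56.0, -30.0], [-11.0, -31.0], [-9.0, 23.0], [-55.0, 24.0]]
top ctr [-34.   -3.6] size [57.1 50.1] ang 88.15295 663 [[-60.0, -31.0], [-10.0, -33.0], [-8.0, 24.0], [-58.0, 26.0]]
```

```bash
python3 -m jog '[{"tx":-4.1,"ty":-0.5,"tz":2.87,"ax":0,"ay":0,"az":0,"jaw":0.5},{"tx":-4.1,"ty":-0.5,"tz":2.87,"ax":0,"ay":0,"az":0,"jaw":0.5},{"tx":-4.1,"ty":0,"tz":2.87,"ax":0,"ay":0,"az":0,"jaw":0.5},{"tx":-4.1,"ty":0,"tz":2.87,"ax":0,"ay":0,"az":0,"jaw":0.5},{"tx":-4.1,"ty":0,"tz":2.87,"ax":0,"ay":0,"az":0,"jaw":0.5}]'
python3 -c "
from look import *
goto(-40,0,4,55); look()"
```

```text
time_s: 14.15
eef_pos: [512.0, 59.5, 4.0]
ee_rot: [0.261, 0.474, 0.828, -0.149]
force: [-1.7, 2.6, 0.3]
grip_width: 0.251
grip_force: 1.3
[-25.    4.9   4. ] [-1.7  2.6  0.3] 14.15 shift [12.3 -4.9 -8.5] turn [ 0. -0.  0.]
scene ctr [-19.5  -3.6] size [54.2 20.3] ang 89.01369 214 [[-30.0, -30.0], [-10.0, -31.0], [-9.0, 23.0], [-29.0, 24.0]]
top ctr [-22.   -3.8] size [56.3 25. ] ang 89.91066 309 [[-35.0, -32.0], [-10.0, -32.0], [-9.0, 24.0], [-34.0, 24.0]]
```

```bash
python3 -m jog '[{"tx":-4.1,"ty":0,"tz":2.87,"ax":0,"ay":0,"az":0,"jaw":0.5},{"tx":-4.1,"ty":0,"tz":2.87,"ax":0,"ay":0,"az":0,"jaw":0.5},{"tx":-4.1,"ty":0,"tz":2.87,"ax":0,"ay":0,"az":0,"jaw":0.5},{"tx":-4.1,"ty":0,"tz":2.87,"ax":0,"ay":0,"az":0,"jaw":0.5}]'
python3 -c "
from look import *
goto(-40,0,4,55); look()
c=cam('scene'); cv2.imwrite('pics/m7.png',cv2.resize(c['color'][190:320,190:330,::-1],(640,594)))"
```

```text
time_s: 14.75
eef_pos: [522.5, 42.4, 4.4]
ee_rot: [0.261, 0.474, 0.828, -0.149]
force: [-2.6, 5.8, 7.8]
grip_width: 0.248
grip_force: 3.8
[-5.   5.2  4.4] [-2.6  5.8  7.8] 14.75 shift [ 29.   -5.2 -19.8] turn [ 0. -0.  0.]
scene none
top none
```

View pics/m7.png

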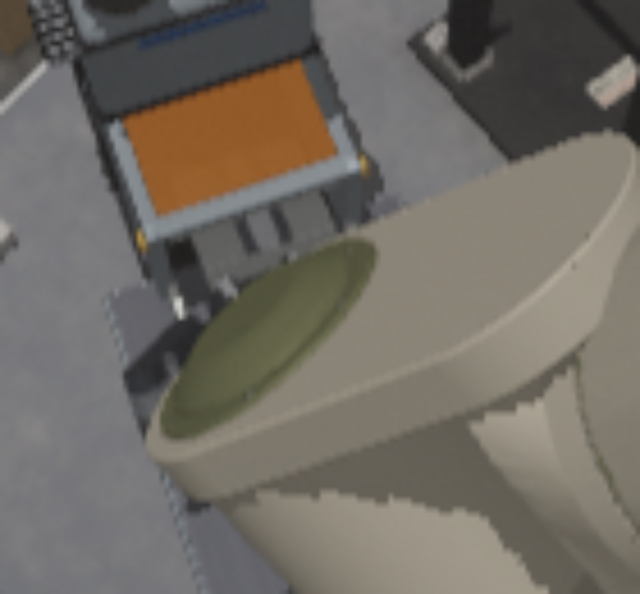

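```bash
python3 -m jog '[{"tx":6,"ty":0,"tz":-4.2,"ax":0,"ay":0,"az":0,"jaw":0.5},{"tx":0,"ty":0,"tz":0,"ax":0,"ay":0,"az":0,"jaw":0.5},{"tx":0.5,"ty":0,"tz":0.8,"ax":0,"ay":0,"az":0,"jaw":0.5}]'
python3 -m jog '[{"tx":-4.1,"ty":0,"tz":2.87,"ax":0,"ay":0,"az":0,"jaw":0.5},{"tx":-4.1,"ty":0,"tz":2.87,"ax":0,"ay":0,"az":0,"jaw":0.5}]'
python3 - <<'E'
from look import *
goto(10,2,3,55)
for n in ('scene','top'):
    c=cam(n); V=(cloud(c)-O)@M; m=(abs(V[...,1]+3)<26)&(V[...,0]>-30)&(V[...,0]<15)&(V[...,2]>10)&(V[...,2]<70)&(c['color'].mean(-1)>60); a=V[m]; i=np.argsort(a[:,0])[::max(1,len(a)//15)]; print(a[i])
E
```

```text
time_s: 15.28
eef_pos: [518.3, 49.0, 3.0]
ee_rot: [0.261, 0.474, 0.828, -0.149]
force: [0.3, -0.0, 0.0]
grip_width: 0.248
grip_force: 0.0
time_s: 15.52
eef_pos: [523.7, 39.8, 3.1]
ee_rot: [0.261, 0.474, 0.828, -0.149]
force: [-0.6, 0.7, 0.4]
grip_width: 0.247
grip_force: 0.3
[-2.1  4.9  3.1] [-0.6  0.7  0.4] 15.525 shift [-9.9 -2.9  7. ] turn [ 0. -0.  0.]
[[-29.5  21.7  65.3]
 [ -8.9   9.4  22.8]
 [ -7.6  -7.1  30.2]
 [ -6.7   2.6  26.7]
 [ -6.  -17.6  32.1]
 [ -4.8  15.2  33.3]
 [ -3.5  -2.8  34.3]
 [ -2.5   6.8  30.5]
 [ -0.7  13.9  32.6]
 [  1.3  11.4  30.6]
 [  2.9 -18.7  30.2]
 [  5.1  -5.7  31.6]
 [  6.6 -24.   27.2]
 [  8.7  22.8  28.1]
 [ 10.4  14.4  26.7]
 [ 12.5 -26.1  26.8]]
[[-30.   23.   62. ]
 [-29.1 -21.8  15.1]
 [-27.5 -27.6  16.5]
 [-26.3 -21.   14.7]
 [-25.   -7.8  49.7]
 [-23.8  20.8  53.3]
 [-22.4  15.5  39.3]
 [-21.1  16.3  15.5]
 [-19.8 -17.9  15.1]
 [-18.5  12.   18. ]
 [-17.  -17.   31.8]
 [-15.9 -15.7  17.1]
 [-14.5 -21.1  15.7]
 [-13.  -27.2  18.7]
 [-11.5 -21.4  21.9]
 [-10.1 -15.8  26.3]]
```

```bash
python3 -m jog '[{"tx":-3.3,"ty":-0.5,"tz":2.3,"ax":0,"ay":0,"az":0,"jaw":0.5},{"tx":-3.3,"ty":0,"tz":2.3,"ax":0,"ay":0,"az":0,"jaw":0.5},{"tx":-3.3,"ty":0,"tz":2.3,"ax":0,"ay":0,"az":0,"jaw":0.5}]'
python3 -c "
from h import *
goto(18,2,3,55)"
```

```text
time_s: 16.0
eef_pos: [529.1, 29.4, 3.0]
ee_rot: [0.261, 0.474, 0.828, -0.149]
force: [-0.7, 2.3, -0.9]
grip_width: 0.252
grip_force: 1.3
[9.65387508 4.36364456 3.01716046] [-0.71683947  2.29918184 -0.85064874] 16.0 shift [-6.83104024 -2.36679772  4.79375313] turn [ 0.0001 -0.001   0.0004]
```

```bash
python3 -m jog '[{"tx":-3.3,"ty":0,"tz":2.3,"ax":0,"ay":0,"az":0,"jaw":0.5},{"tx":-3.3,"ty":0,"tz":2.3,"ax":0,"ay":0,"az":0,"jaw":0.5},{"tx":-3.3,"ty":0,"tz":2.3,"ax":0,"ay":0,"az":0,"jaw":0.5}]'
python3 - <<'E'
from look import *
goto(18,2,3,55)
for n in ('scene','top'):
    c=cam(n); V=(cloud(c)-O)@M; m=(abs(V[...,1]+3)<26)&(V[...,0]>-6)&(V[...,0]<50)&(V[...,2]>-5)&(V[...,2]<70); a=V[m]; i=np.argsort(a[:,0])[::max(1,len(a)//12)]; print(a[i])
E
```

```text
time_s: 16.38
eef_pos: [535.5, 18.8, 3.3]
ee_rot: [0.261, 0.474, 0.828, -0.149]
force: [1.1, 0.0, 0.3]
grip_width: 0.25
grip_force: 0.1
[22.   4.5  3.3] [1.1 0.  0.3] 16.375 shift [ 3.4 -2.5 -2.1] turn [ 0. -0.  0.]
[]
[]
```

```bash
python3 -m jog '[{"tx":-2.4,"ty":0,"tz":1.7,"ax":0,"ay":0,"az":0,"jaw":0.5},{"tx":0,"ty":0,"tz":0,"ax":0,"ay":0,"az":0,"jaw":0.5},{"tx":14,"ty":0,"tz":-10,"ax":0,"ay":0,"az":0,"jaw":0.5},{"tx":16.4,"ty":0,"tz":-11.5,"ax":0,"ay":0,"az":0,"jaw":0.5},{"tx":20,"ty":0,"tz":-14,"ax":0,"ay":0,"az":0,"jaw":0.5}]'
python3 -m jog '[{"tx":30,"ty":0,"tz":-21,"ax":0,"ay":0,"az":0,"jaw":0.5},{"tx":30,"ty":0,"tz":-21,"ax":0,"ay":0,"az":0,"jaw":0.5},{"tx":0,"ty":0,"tz":-40,"ax":0,"ay":0,"az":0,"jaw":0.5},{"tx":0,"ty":0,"tz":-40,"ax":0,"ay":0,"az":0,"jaw":0.5},{"tx":0,"ty":0,"tz":0,"ax":0,"ay":0,"az":0,"jaw":0.5}]'
python3 - <<'E'
from look import *
goto(18,2,3,55)
c=cam('scene'); w=cam('wrist')
V=(cloud(c)-O)@M; hsv=cv2.cvtColor(c['color'],cv2.COLOR_RGB2HSV); m=((hsv[...,0]<6)|(hsv[...,0]>174))&(hsv[...,1]>120)&(abs(V[...,0])<60)&(abs(V[...,1])<45); print(m.sum(),V[m][::max(1,m.sum()//10)])
a=cv2.resize(c['color'][190:310,190:310,::-1],(400,400)); b=cv2.resize(w['color'][:,:,::-1],(400,300)); b=cv2.copyMakeBorder(b,0,100,0,0,0); cv2.imwrite('pics/m8.png',np.hstack([a,b]))
E
```

```text
time_s: 17.1
eef_pos: [504.7, 70.8, 3.4]
ee_rot: [0.261, 0.474, 0.828, -0.149]
force: [0.3, 0.2, 0.4]
grip_width: 0.251
grip_force: 0.0
time_s: 17.73
eef_pos: [445.2, 174.5, 70.8]
ee_rot: [0.262, 0.473, 0.828, -0.147]
force: [0.3, -1.0, 0.3]
grip_width: 0.25
grip_force: 0.0
[-158.     5.4   70.8] [ 0.3 -1.   0.3] 17.725 shift [-105.3   -4.2  156.5] turn [ 0. -0.  0.]
171 [[  2.7 -32.8  47.6]
 [  3.5 -25.1  38.1]
 [  3.2 -32.7  27.5]
 [  2.7  -1.6  45.3]
 [  2.9  -3.3  38.6]
 [  2.9  -3.1  34. ]
 [  2.2  -4.6  29.3]
 [  2.7  27.3  46.1]
 [  3.   27.6  40.8]
 [  3.2  22.4  30.7]
 [  3.2  32.7  24.6]]
```

View pics/m8.png

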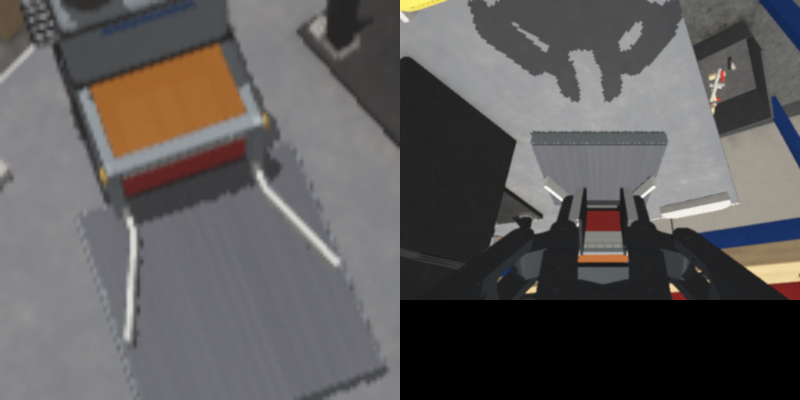

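The flap hangs vertical: its red plate sits at x ≈ 3 mm at every height, around pixels (185,165) in the picture. The deck is empty, so the specimen has dropped inside.

```bash
python3 -c "
from rig import finish_job
print(finish_job())"
```

```text
the job is handed in; nothing more can be done
None
```

The job is handed in at about 18 s: the specimen was pushed over the sill into the chamber, and the flap measured shut with the fingers clear. With the flap shut the specimen was out of view, so that it lies flat on the floor is inferred from the closed flap and the empty deck.

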